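Free the potter's dividing wheel and hold its index plunger out

TASK

Free the dividing wheel so that it can be turned: unscrew its three rim clamp knobs one after another, anticlockwise to their end stops, and only when all three are open take the sprung index plunger by its grip and pull it fully back, straight away from the wheel. Finish while still holding the plunger fully back in the gripper; do not let go of it. Leave the dish on the wheel and everything else lying about where they are.

Things in the scene. Friction and masses are not known exactly. Their poses are not given: they have to be found in the camera images.
- divider: fixed potter's dividing wheel: grey base 350 mm across, 12 mm thick; aluminium flange 244 mm across, top at 28 mm; dark wheel head 180 mm across, 48 to 72 mm above the table. Origin: centre of its underside; front -x, left +y. Clamp knobs stand 150 mm from the centre at the front and 70 degrees left and right of it; the index plunger is 35 degrees left of the front.
- clamp_left (a joint): turn of the left clamp knob, rad: 0 = tight, grows as it is unscrewed (anticlockwise seen from above), 1.4 = its end stop. Starts between 0 and 0.3. Stiff thread: about 0.06 N m anywhere in the turn, stays where it is left.
- clamp_left_grip (a point): centre of the black wing (40 mm long, 12 thick, 32 tall) of the left clamp knob, 62 mm above the table; x axis along the wing, z up = screw axis; turns with the knob. Below it a neck 11 mm across, 12 mm long, on a 28 mm wide boss (top 34 mm above the table). Above 34 mm nothing else stands within 40 mm of the axis.
- clamp_mid (a joint): turn of the middle clamp knob, rad: 0 = tight, grows as it is unscrewed (anticlockwise seen from above), 1.4 = its end stop. Starts between 0 and 0.3. Stiff thread: about 0.06 N m anywhere in the turn, stays where it is left.
- clamp_mid_grip (a point): centre of the black wing (40 mm long, 12 thick, 32 tall) of the middle clamp knob, 62 mm above the table; x axis along the wing, z up = screw axis; turns with the knob. Below it a neck 11 mm across, 12 mm long, on a 28 mm wide boss (top 34 mm above the table). Above 34 mm nothing else stands within 40 mm of the axis.
- clamp_right (a joint): turn of the right clamp knob, rad: 0 = tight, grows as it is unscrewed (anticlockwise seen from above), 1.4 = its end stop. Starts between 0 and 0.3. Stiff thread: about 0.06 N m anywhere in the turn, stays where it is left.
- clamp_right_grip (a point): centre of the black wing (40 mm long, 12 thick, 32 tall) of the right clamp knob, 62 mm above the table; x axis along the wing, z up = screw axis; turns with the knob. Below it a neck 11 mm across, 12 mm long, on a 28 mm wide boss (top 34 mm above the table). Above 34 mm nothing else stands within 40 mm of the axis.
- index_pin (a joint): how far the index plunger is drawn out, m: 0 = pin seated in the wheel's rim hole, 0.007 = pin tip just leaves the rim, 0.016 = fully back against its stop. A spring pulls it home with about 7 N at rest and 12.6 N fully back; it returns as soon as it is let go.
- pull_grip: steel pull grip of the plunger, moves with it: horizontal barrel 24 mm in diameter, 24 mm long. Origin: its centre, 60 mm above the table. x axis: horizontal, away from the wheel, the way to pull. A flange 32 mm in diameter, 4 mm thick, on its +x end; the fixed guide block (22 mm wide, top 74 mm) ends 5 mm behind its -x end. Free at its sides, above, and below down to 12 mm.
- dish: bystander, loose: shallow clay dish 100 mm across and 24 mm high near the middle of the wheel head (its top 96 mm above the table). Origin: centre of its underside.
- trimmer: bystander, loose: loop trimming tool, wooden handle with a steel wire loop, 124 mm long, 14 mm wide, 11 mm thick, lying on the back part of the base. Origin: under its middle; x along it.
- bottle: bystander, loose: green glass bottle 72 mm across, 110 mm high. Origin: centre of its underside.
- clock: bystander, loose: round clock 90 mm across, 95 mm high. Origin: centre of its underside.
- clay_bowl: bystander, loose: upturned clay bowl 120 mm across, 64 mm high. Origin: centre of its underside.
- rib: bystander, loose: flat wooden rib 100 x 55 x 8 mm. Origin: centre of its underside.
- test_ring: bystander, loose: fired clay ring 56 mm across, 14 mm high. Origin: centre of its underside.

How it is judged (in metres and radians):
On the way, in this order (a step that is already met when the one before it is completed fails the run):
1. all three clamp knobs are unscrewed to their end stops with the plunger still seated (value of joint each of clamp_left, clamp_mid, clamp_right above 1.28 rad and value of joint index_pin below 0.005 m), for 0.1 s.
2. the index plunger is pulled fully back by the gripper (value of joint index_pin above 0.013 m and contact force between the fingers and pull_grip above 3 N), for 0.2 s.
At the end, for the whole second after the job is handed in: All three clamp knobs are within 0.15 rad of their end stops (above 1.25 rad), the plunger is drawn out more than 13 mm of its 16 mm, the fingers bear on its grip with more than 3 N, and the dish and the other loose things are within 30 mm of where they began (all of step 2 and value of joint each of clamp_left, clamp_mid, clamp_right above 1.25 rad and distance of each of dish, trimmer, bottle, clock, clay_bowl, rib, test_ring from where it was at the start of the episode below 0.03 m); the arm keeps its last pose, push and grip.
It fails at once if the plunger is drawn (more than 6 mm) while a clamp knob is not yet unscrewed (below 1.2 rad) (value of joint index_pin above 0.006 m and value of joint any of clamp_left, clamp_mid, clamp_right below 1.2 rad).
It fails at once if the dish or another loose thing is pushed more than 40 mm or the bottle is knocked over (distance of any of dish, trimmer, bottle, clock, clay_bowl, rib, test_ring from where it was at the start of the episode above 0.04 m or angle between bottle's own z axis and vertical above 0.5 rad).
It also fails if it takes over 70 s, if anything falls off the work surface, if the arm or the gripper's body presses on something with over 40 N, if the wrist force passes 120 N, or if a joint passes its speed limit or range.

ROBOT

A 6-joint arm with a two-finger parallel gripper is mounted at the origin on the work surface. World frame = base frame: x ahead of the robot, y to its left, z up, the work surface at z = 0. Lengths are in m, angles in degrees, forces in N, time in s.
With the tool pointing down it reaches from about 0.35 to 0.975 m from the base axis. Payload 4.9 kg.
Tool frame: the origin (TCP) lies midway between the tips of the shut fingers; the grasp point (between the pads) lies 19 mm behind it; z points along the fingers, x is the direction in which the jaws open and shut, and the axes are right-handed (so a half turn about z gives the same grasp; the last joint's range is limited). The gripper opens to 85 mm and grips with 20 to 120 N. Pads are 22 mm wide; open, the fingers measure 114 mm over their backs; the gripper's body (76 mm by 85 mm) begins 54 mm behind the grasp point. The pads swing forward as they close: fully open they stand 13 mm farther back than shut.
Start: joints at [64.057, 3.019, 92.412, -0, 84.569, -6.818], TCP at [0.205, 0.59, 0.231] pointing down, gripper open.
Joint ranges: [-172.51, 172.51], [-57.92, 126.97], [3.15, 148.05], [-58.71, 238.71], [5.1, 150.11], [-179.66, 179.66]. Speed limits (degrees/s): [147.25, 147.25, 180, 180, 180, 180].

INTERFACE

Orientations are given as a 3x3 rotation matrix whose columns are the frame's x, y, z axes.
In Python, from bench import manip, optics, ticket gives the robot as it stands.
- The arm moves only by the tool send_rows, never from a script. Its arguments are lists of equal length, an entry for each row: "hand": the opening, from 0 (shut) to 1 (fully open); "translation": the shift along the tool's x, y, z in m, a list of three; "spin": the turn about the tool's z in rad. A call has 1 to 12 rows; each row shifts and turns the pose as measured when the row begins, along the tool's axes as they then stand; what a row does not reach is not made up. A row lasts 1/12 s, in which the tool goes at most 41.7 mm and 7.16 degrees, less where a joint would pass 70% of its speed; a pose out of reach is approached as far as the arm can. A call is refused whole if a number of a shift passes 0.0417 or a number of a turn 0.125, either way. A call with a gripper value outside its range is refused whole. The fingers move at their own pace and stop on an object; "squeeze" is the grip in N (left out, the last holds). Time passes only in rows, so rows that do not move let the fingers close. It gives the time, the measured TCP pose, the force and the opening at its end, in the units of the state.
- manip.get_obs(): the state, without advancing time (a new reading comes with each control period).
- optics.camera(name): name is "side" or "top" or "wrist"; returns a dict with "frame" (480x640x3 uint8, blue, green, red), "K" (3x3 intrinsics, pixels), "rvec" (rotation vector, rad) and "tvec" (3), from world to camera coordinates, as OpenCV has them; the wrist camera has in their place "mount" (4x4, takes a point from camera to tool coordinates, whose origin is the TCP and whose axes are the tool frame's). Camera axes: x right, y down, z forward; pixel columns grow to the right and rows downward; lengths in m; the calibration is good to about 2 mm. A picture is of the moment at which its call begins: read the wrist's pose just before it. There is no depth.
- ticket.close_job(): hands the job in, once; it reports no verdict.
The state is a dict: "time": time; "q": joint angles; "dq": joint speeds; "joint_efforts": joint torques, N m; "tool_pos": TCP position; "eef_rot": TCP orientation; "wrist_force": force on the tool from outside, world axes, zero at the start; "ft_torque": the same for the moment, N m; "finger_gap": opening from 0.0 (shut) to 1.0 (fully open).
Only numpy, scipy, OpenCV 4.12 (cv2) and the standard library are available. Lean on these libraries where they do the work, as an engineer would, in place of code of your own. Each camera call takes 0.05 s, during which the arm holds its last target. There are 200 camera calls.

## Working session

There is one attempt and no reset: what is moved stays moved. The work goes in short steps, Python scripts to look and compute and a tool call to move; the robot and the scene stay as the last step left them, time stands still between calls to the robot, and variables do not carry over. Pictures are saved under pics/ and viewed, about 8 in all and at most 12, crops included, and the job is handed in when it is done.

Besides the shell and the picture viewer there is one more tool, called after "Request:" by a JSON object that holds its "method" and its "body". send_rows: Moves the arm, as the interface text tells. Its arguments: {"type":"object","properties":{"hand":{"type":"array"},"translation":{"type":"array"},"spin":{"type":"array"},"squeeze":{"type":"number"}},"required":["hand","translation","spin"]}

```bash
mkdir -p pics; ls; python3 - <<'E'
from bench import manip, optics
import cv2,numpy as np
print(manip.get_obs())
for n in ["top","side"]:
    c=optics.camera(n); cv2.imwrite(f"pics/{n}0.png",c["frame"]); np.savez(f"{n}0.npz",**c)
    R,_=cv2.Rodrigues(np.array(c["rvec"])); print(n,c["K"],(-R.T@np.array(c["tvec"]).ravel()),R.round(3).tolist())
c=optics.camera("wrist");print(c["mount"],c["K"])
E
```

```text
pics
{'time': 0.0, 'q': array([ 6.40572202e+01,  3.05821548e+00,  9.24914485e+01,  3.21267950e-04,
        8.45667023e+01, -6.81874835e+00]), 'dq': array([-0.00786946, -0.09850894,  0.05911535, -0.0523503 , -0.07720195,
       -0.01653388]), 'joint_efforts': array([-1.57846298e-03, -3.93694746e+01, -3.70169842e+01, -3.12824031e-04,
        7.54898036e-03, -2.77726642e-08]), 'tool_pos': array([0.20449477, 0.58995524, 0.23005936]), 'eef_rot': array([[ 3.27613814e-01,  9.44811299e-01, -8.93515464e-04],
       [ 9.44809571e-01, -3.27614940e-01, -1.82387160e-03],
       [-2.01594351e-03, -2.46676431e-04, -9.99997938e-01]]), 'wrist_force': array([ 0.61163549,  0.15282062, -0.18012829]), 'ft_torque': array([-0.00827677, -0.05912181,  0.05183077]), 'finger_gap': 0.999553861022215}
top [[466.16376686   0.         320.87281207]
 [  0.         466.16376686 244.71009189]
 [  0.           0.           1.        ]] [ 0.30578713 -0.02716791  1.03656281] [[-0.021, -1.0, 0.002], [-0.966, 0.02, -0.257], [0.256, -0.008, -0.967]]
side [[580.82139232   0.         300.11224959]
 [  0.         580.82139232 231.61118287]
 [  0.           0.           1.        ]] [-0.55878728 -0.40076006  0.92653078] [[0.316, -0.949, -0.006], [-0.569, -0.185, -0.801], [0.759, 0.257, -0.599]]
[[ 9.99999778e-01 -6.34799946e-04 -2.02066583e-04 -7.55737838e-04]
 [ 6.65942786e-04  9.60714195e-01  2.77538812e-01 -7.19348550e-02]
 [ 1.79466118e-05 -2.77538885e-01  9.60714404e-01 -1.41646568e-01]
 [ 0.00000000e+00  0.00000000e+00  0.00000000e+00  1.00000000e+00]] [[338.87794301   0.         320.38247287]
 [  0.         338.87794301 233.85351013]
 [  0.           0.           1.        ]]
```

View pics/top0.png

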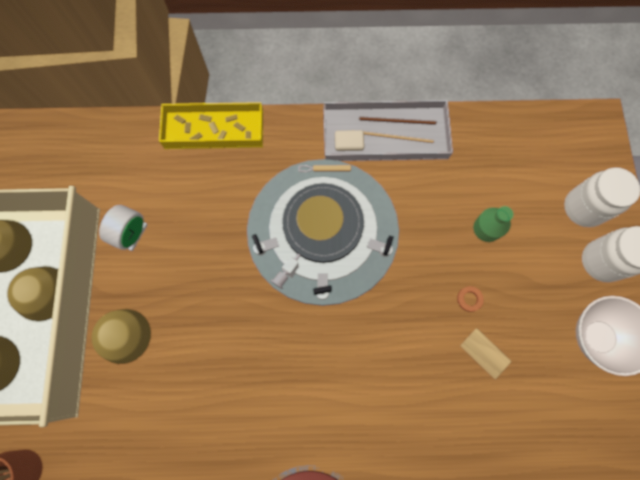

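View pics/side0.png

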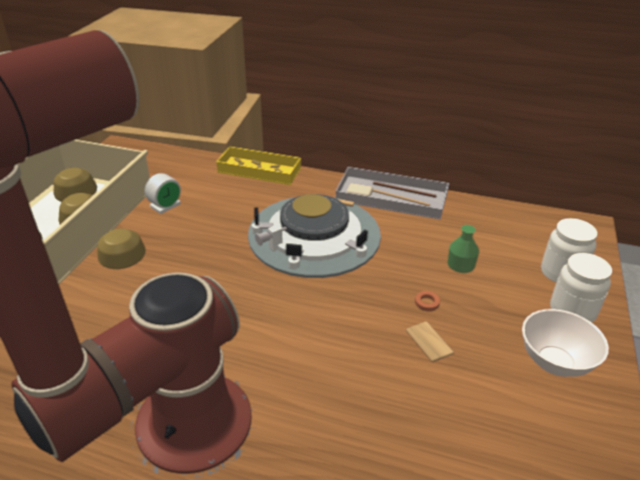

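Top view: the wheel is centred near (323,232), with black wings at left (258,244), middle (322,289) and right (388,245), and the plunger grip near (281,275). In the side view the wings are at about (256,216), (293,250) and (362,239). Next I'll triangulate these.

```bash
cat > h.py <<'E'
import cv2,numpy as np
def P(c): return c["K"]@np.c_[cv2.Rodrigues(np.array(c["rvec"],float))[0],np.array(c["tvec"],float).ravel()]
def tri(P1,p1,P2,p2):
    X=cv2.triangulatePoints(P1,P2,np.array(p1,float).reshape(2,1),np.array(p2,float).reshape(2,1)); return (X[:3]/X[3]).ravel()
def ray(Pm,p,z):
    A=np.c_[Pm[:,0],Pm[:,1],Pm[:,2]*z+Pm[:,3]]; w=np.linalg.solve(A,[p[0],p[1],1]); return w[:2]/w[2]
def wristP(obs,c):
    T=np.eye(4);T[:3,:3]=obs["eef_rot"];T[:3,3]=obs["tool_pos"]; return c["K"]@np.linalg.inv(T@c["mount"])[:3]
def dark(img,p,r,th=45):
    x,y=p; g=img[y-r:y+r,x-r:x+r].max(2); n,l,s,ce=cv2.connectedComponentsWithStats((g<th).astype(np.uint8))
    out=[(s[i,4],ce[i]+[x-r,y-r]) for i in range(1,n) if s[i,4]>8]; return out
E
python3 - <<'E'
from h import *
t=dict(np.load("top0.npz"));s=dict(np.load("side0.npz"));Pt,Ps=P(t),P(s)
for a,b in [((258,244),(256,216)),((322,289),(293,250)),((388,245),(362,239))]:
    A=dark(t["frame"],a,14);B=dark(s["frame"],b,14);print(A,B)
    if A and B:print(tri(Pt,max(A,key=lambda v:v[0])[1],Ps,max(B,key=lambda v:v[0])[1]))
# base disc centre: hsv gray-green
for p,z in [((323,232),.012),((281,275),.06)]: print(ray(Pt,p,z))
def up(im,x0,y0,w,h,k): return cv2.resize(im[y0:y0+h,x0:x0+w],None,fx=k,fy=k,interpolation=cv2.INTER_CUBIC)
a=up(t["frame"],240,155,165,150,3.6);b=up(s["frame"],240,180,150,100,4)
cv2.imwrite("pics/crop0.png",a)
E
```

```text
[] [(np.int32(23), array([256.34782609, 216.86956522]))]
[(np.int32(28), array([322.60714286, 290.57142857]))] [(np.int32(127), array([293.29133858, 249.86614173]))]
[ 0.46467804 -0.03675274  0.06026211]
[(np.int32(22), array([387.54545455, 246.13636364]))] [(np.int32(79), array([361.34177215, 238.62025316]))]
[ 0.55932293 -0.18027541  0.05899893]
[ 0.60765486 -0.04090904]
[0.49992154 0.05133898]
```

View pics/crop0.png

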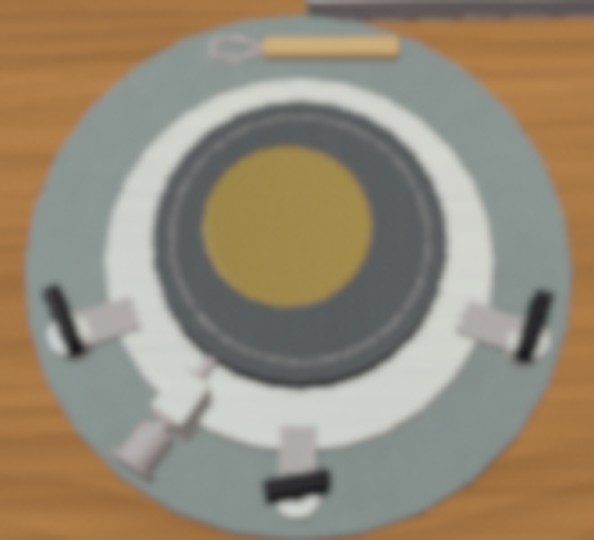

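Mid knob is near (0.465,-0.037) and right knob near (0.559,-0.180), both about 60 mm high, so the wheel centre is near (0.614,-0.04). Next I'll move over the front for a close look.

Request:
{"method": "send_rows", "body": {"hand": [1, 1, 1, 1, 1, 1, 1, 1, 1, 1, 1, 1], "translation": [[-0.029, 0.028, 0], [-0.029, 0.028, 0], [-0.029, 0.028, 0], [-0.029, 0.028, 0], [-0.029, 0.028, 0], [-0.029, 0.028, 0], [-0.029, 0.028, 0], [-0.029, 0.028, 0], [-0.029, 0.028, 0], [-0.029, 0.028, 0], [-0.029, 0.028, 0], [-0.029, 0.028, 0]], "spin": [0, 0, 0, 0, 0, 0, 0, 0, 0, 0, 0, 0], "squeeze": 50}}

```text
time: 1.15
tool_pos: [0.4103, 0.1405, 0.225]
eef_rot: [[0.312, 0.95, -0.004], [0.95, -0.312, -0.005], [-0.006, -0.002, -1.0]]
wrist_force: [1.5, 0.2, 0.1]
finger_gap: 1.001
```

Request:
{"method": "send_rows", "body": {"hand": [1, 1, 1, 1, 1, 0.5, 0.5, 0.5, 0.5, 0.5, 0.5, 0.5], "translation": [[-0.03, 0.023, 0], [-0.03, 0.023, 0], [-0.03, 0.023, 0], [-0.03, 0.023, 0], [-0.03, 0.023, 0], [0, 0, 0], [0, 0, 0], [0, 0, 0], [0, 0, 0], [0, 0, 0], [0, 0, 0], [0, 0, 0]], "spin": [0, 0, 0, 0, 0, 0.12, 0.12, 0.12, 0.12, 0.12, 0.12, 0]}}

```text
time: 2.15
tool_pos: [0.4733, -0.0581, 0.2224]
eef_rot: [[0.879, 0.477, -0.006], [0.477, -0.879, -0.006], [-0.008, 0.002, -1.0]]
wrist_force: [0.2, -1.0, -0.2]
finger_gap: 0.501
```

```bash
cat > snap.py <<'E'
from bench import manip, optics
import cv2,numpy as np,sys,pickle
n=sys.argv[1]
o=manip.get_obs();c=optics.camera("wrist")
pickle.dump((o,c),open(n+".pkl","wb"));cv2.imwrite(f"pics/{n}.png",c["frame"])
print(o["time"],o["tool_pos"],o["q"].round(1),np.degrees(np.arctan2(*o["eef_rot"][[1,0],0])),o["finger_gap"])
E
python3 snap.py w1
```

```text
2.15 [ 0.47330826 -0.05805066  0.22241441] [-15.7 -17.5 111.9  -0.4  85.8 -44.2] 28.5120598672443 0.5010553583683519
```

View pics/w1.png

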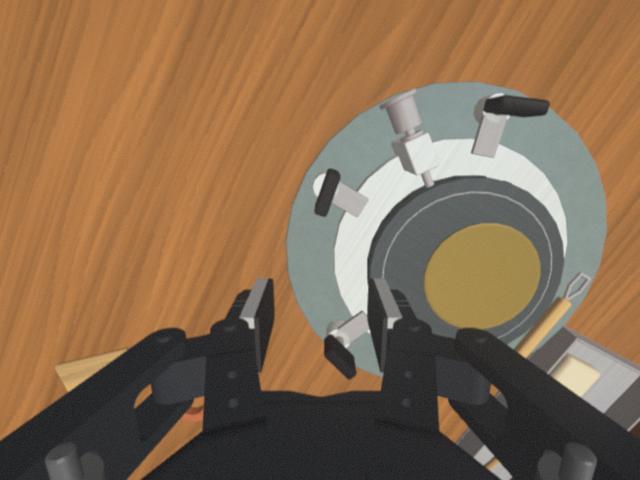

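Wrist view: mid wing at (327,192), left wing (516,105), right wing (341,357), grip barrel (402,113) with its flange at (398,97).

```bash
cat > meas.py <<'E'
import sys,pickle
from h import *
o,c=pickle.load(open(sys.argv[1]+".pkl","rb"));Pw=wristP(o,c);im=c["frame"]
t=dict(np.load("top0.npz"));s=dict(np.load("side0.npz"));Pt,Ps=P(t),P(s)
for a in sys.argv[2:]:
    x,y=map(int,a.split(",")); m=(im.max(2)<60).astype(np.uint8);n,l,st,ce=cv2.connectedComponentsWithStats(m)
    k=np.bincount(l[y-6:y+7,x-6:x+7].ravel(),minlength=n);k[0]=0;k=k.argmax()
    r=cv2.minAreaRect(np.argwhere(l==k)[:,::-1].astype(np.float32));b=cv2.boxPoints(r);b=b if np.hypot(*(b[0]-b[1]))>np.hypot(*(b[1]-b[2])) else np.roll(b,1,0)
    e=[ray(Pw,p,.07) for p in (b[0],b[1])];d=e[1]-e[0]
    print(a,st[k],"rect",r,"c62",ray(Pw,ce[k],.062),"c70",ray(Pw,ce[k],.07),"ang",np.degrees(np.arctan2(d[1],d[0]))%180)
    for nm,Q,f in (("top",Pt,t),("side",Ps,s)):
        X=Q@np.r_[ray(Pw,ce[k],.065),.065,1];X=(X[:2]/X[2]).astype(int)
        B=dark(f["frame"],tuple(X),12,70)
        if B: q=max(B,key=lambda v:v[0])[1];print("  ",nm,q,tri(Pw,ce[k],Q,q))
E
python3 meas.py w1 327,192 516,105 341,357
python3 - <<'E'
from h import *;import pickle
o,c=pickle.load(open("w1.pkl","rb"));Pw=wristP(o,c)
for p in [(398,97),(402,113),(406,128),(428,178),(418,153)]:print(p,ray(Pw,p,.06),ray(Pw,p,.072))
E
```

```text
327,192 [315 170  24  44 134] rect ((326.4598083496094, 191.98538208007812), (12.131877899169922, 45.28095626831055), 19.98310661315918) c62 [ 0.46139082 -0.03532783] c70 [ 0.46079789 -0.03427239] ang 98.58146595848312
   top [322.15294118 289.68235294] [ 0.46224334 -0.03462435  0.07918285]
   side [293.31543624 250.00671141] [ 0.46229646 -0.03712583  0.06157703]
516,105 [484  97  63  19 620] rect ((515.2029418945312, 106.47029113769531), (61.79180908203125, 16.61712074279785), 5.710593223571777) c62 [0.56593758 0.09797263] c70 [0.56257455 0.09549609] ang 23.1050029830092
   top [257.69642857 243.875     ] [0.57464131 0.10434693 0.04135696]
   side [255.97674419 215.62790698] [0.56467592 0.09859005 0.06376974]
341,357 [325 336  30  42 719] rect ((339.5000305175781, 356.5000305175781), (45.25482940673828, 18.384775161743164), 45.0) c62 [ 0.558774   -0.18081144] c70 [ 0.55560078 -0.17590123] ang 159.45423534624464
   top [387.89705882 244.77941176] [ 0.56017233 -0.18009217  0.06262076]
   side [361.49056604 238.53773585] [ 0.55901106 -0.18137658  0.06010547]
(398, 97) [0.47903042 0.06104591] [0.47745042 0.05881353]
(402, 113) [0.48870839 0.05196331] [0.48674627 0.05008954]
(406, 128) [0.49818815 0.04334421] [0.49585175 0.04181074]
(428, 178) [0.53820421 0.01677083] [0.53428785 0.01628656]
(418, 153) [0.51856486 0.03073478] [0.51542393 0.02969917]
```

Mid knob is at about (0.462,-0.037) with its wing at 99°, left at (0.565,0.098) and 23°, right at (0.559,-0.181) and 159°. All three fit the described layout. I'll start with mid.

Request:
{"method": "send_rows", "body": {"hand": [0.5, 0.5, 0.5, 0.5, 0.5, 0.5, 0.5, 0.5, 0.5], "translation": [[0, 0, 0], [0, 0, 0], [0, 0, 0], [-0.008, -0.022, 0], [0, 0, 0.03], [0, 0, 0.03], [0, 0, 0.03], [0, 0, 0.025], [0, 0, 0]], "spin": [0.116, 0.116, 0.116, 0, 0, 0, 0, 0, 0]}}

```text
time: 2.95
tool_pos: [0.4627, -0.037, 0.1062]
eef_rot: [[0.986, 0.167, 0.001], [0.167, -0.986, -0.007], [-0.0, 0.007, -1.0]]
wrist_force: [-0.3, 1.1, -0.4]
finger_gap: 0.502
```

```bash
python3 snap.py w2
```

```text
2.95 [ 0.46274198 -0.03702136  0.1062251 ] [-13.5 -13.4 120.1  -0.4  73.1 -23. ] 9.606546773916978 0.5017215896836534
```

View pics/w2.png

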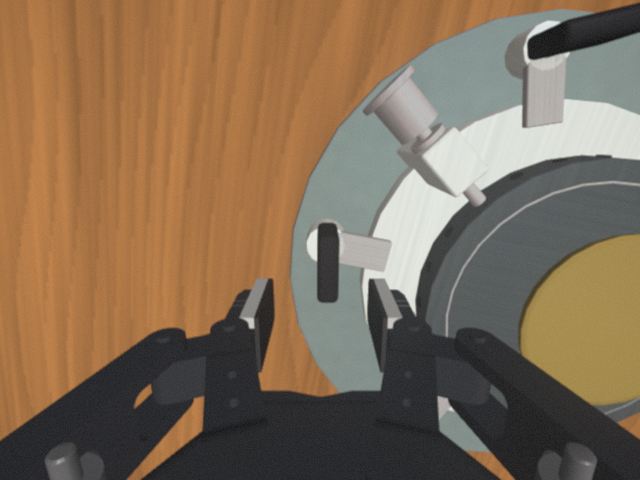

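The mid wing at (327,262) is parallel to the jaws and nearly centred; the plunger grip is at (402,110). Next I'll measure from this closer view.

```bash
python3 meas.py w2 327,262; python3 - <<'E'
from h import *;import pickle
o,c=pickle.load(open("w1.pkl","rb"));P1=wristP(o,c);o,c2=pickle.load(open("w2.pkl","rb"));P2=wristP(o,c2)
print("mid",tri(P1,(326.5,192),P2,(327,262)))
# barrel outline: end edges (wrist 2)
for z in(.06,.072):
  print(z,[ray(P2,p,z).round(4) for p in [(391,88),(403,110),(420,128),(452,158),(478,197)]])
E
```

```text
327,262 [ 318  224   20   78 1284] rect ((327.5, 262.5), (77.0, 19.0), 90.0) c62 [ 0.46540587 -0.03851222] c70 [ 0.46471066 -0.03541168] ang 99.45363672096536
   top [322.15294118 289.68235294] [ 0.46485356 -0.03551405  0.06982177]
   side [293.31543624 250.00671141] [ 0.46453521 -0.03758229  0.0605044 ]
mid [ 0.46483604 -0.03691673  0.06293351]
0.06 [array([0.4811, 0.0612]), array([0.4897, 0.0519]), array([0.5006, 0.0446]), array([0.5215, 0.0325]), array([0.5417, 0.0143])]
0.072 [array([0.4791, 0.0594]), array([0.4871, 0.0507]), array([0.4973, 0.0439]), array([0.5169, 0.0325]), array([0.5358, 0.0155])]
```

Request:
{"method": "send_rows", "body": {"hand": [0.5, 0.5, 0.5, 0.5, 0, 0, 0, 0, 0, 0, 0], "translation": [[0.002, 0, 0.02], [0, 0, 0.02], [0, 0, 0.015], [0, 0, 0.005], [0, 0, 0], [0, 0, 0], [0, 0, 0], [0, 0, 0], [0, 0, 0], [0, 0, 0], [0, 0, 0]], "spin": [0, 0, 0, 0, 0, 0, 0, 0, 0, 0, 0], "squeeze": 50}}

```text
time: 3.92
tool_pos: [0.4673, -0.0403, 0.0581]
eef_rot: [[0.984, 0.18, 0.001], [0.18, -0.984, -0.015], [-0.001, 0.015, -1.0]]
wrist_force: [1.8, -1.0, -10.5]
finger_gap: 0.123
```

Gripped about 12 mm too high, so I'll reopen, go lower and re-grip.

Request:
{"method": "send_rows", "body": {"hand": [0.5, 0.5, 0.5, 0.5, 0.5, 0.5], "translation": [[0, 0, 0], [0, 0, 0], [0, 0, 0], [-0.001, -0.002, 0.009], [0, 0, 0.004], [0, 0, 0]], "spin": [0, 0, 0, 0, 0, 0]}}

```text
time: 4.42
tool_pos: [0.4714, -0.0397, 0.0515]
eef_rot: [[0.984, 0.181, 0.011], [0.181, -0.983, -0.017], [0.008, 0.019, -1.0]]
wrist_force: [-0.1, -0.3, -0.2]
finger_gap: 0.497
```

Request:
{"method": "send_rows", "body": {"hand": [0.5, 0.5, 0, 0, 0, 0, 0, 0], "translation": [[-0.006, -0.003, 0.006], [-0.001, 0, 0.003], [0, 0, 0], [0, 0, 0], [0, 0, 0], [0, 0, 0], [0, 0, 0], [0, 0, 0]], "spin": [0, 0, 0, 0, 0, 0, 0, 0]}}

```text
time: 5.08
tool_pos: [0.4666, -0.0371, 0.0415]
eef_rot: [[0.983, 0.18, 0.02], [0.18, -0.983, -0.016], [0.017, 0.019, -1.0]]
wrist_force: [2.6, 0.8, -1.4]
finger_gap: 0.13
```

Request:
{"method": "send_rows", "body": {"hand": [0, 0, 0, 0, 0, 0], "translation": [[0, 0, 0], [0, 0, 0], [0, 0, 0], [0, 0, 0], [0, 0, 0], [0, 0, 0]], "spin": [-0.1, -0.1, -0.1, -0.1, -0.1, -0.1]}}

```text
time: 5.58
tool_pos: [0.4669, -0.037, 0.0415]
eef_rot: [[0.692, 0.722, 0.021], [0.722, -0.692, -0.015], [0.004, 0.025, -1.0]]
wrist_force: [1.6, 0.8, -0.6]
finger_gap: 0.139
```

Request:
{"method": "send_rows", "body": {"hand": [0, 0, 0, 0, 0, 0, 0, 0], "translation": [[0, 0, 0], [0, 0, 0], [0, 0, 0], [0, 0, 0], [0, 0, 0], [0, 0, 0], [0, 0, 0], [0, 0, 0]], "spin": [-0.1, -0.1, -0.1, -0.1, -0.1, -0.1, -0.1, -0.1]}}

```text
time: 6.25
tool_pos: [0.4673, -0.0366, 0.0419]
eef_rot: [[-0.04, 0.999, 0.024], [0.999, 0.04, -0.006], [-0.007, 0.023, -1.0]]
wrist_force: [-1.7, -3.6, 1.6]
finger_gap: 0.132
```

```bash
python3 -c "
from bench import manip
o=manip.get_obs();print(o['ft_torque'],o['q'].round(1))"
```

```text
[-0.5600665   0.449483   -7.20179546] [ -13.6   -8.1  122.5   -0.    64.2 -105.9]
```

Mid reached its stop: after about 82° of tool rotation the twist rose to 7 N·m. I'll release, rise, look at the wing, and head for the right knob.

Request:
{"method": "send_rows", "body": {"hand": [0.5, 0.5, 0.5, 0.5, 0.5, 0.5, 0.5, 0.5], "translation": [[0, 0, 0], [0, 0, 0], [0, 0, 0], [0, 0, -0.035], [0, 0, -0.035], [0, 0, -0.035], [0, 0, 0], [0, 0, 0]], "spin": [0, 0, 0, 0, 0, 0, 0, 0]}}

```text
time: 6.92
tool_pos: [0.4627, -0.0359, 0.1489]
eef_rot: [[-0.041, 0.999, 0.019], [0.999, 0.041, -0.006], [-0.006, 0.019, -1.0]]
wrist_force: [-1.4, -0.1, -1.2]
finger_gap: 0.499
```

```bash
python3 snap.py w3
```

```text
6.9167 [ 0.46269577 -0.03591274  0.14892529] [-1.360e+01 -1.710e+01  1.188e+02 -1.000e-01  7.720e+01 -1.060e+02] 92.36021776936641 0.49875913983934955
```

View pics/w3.png

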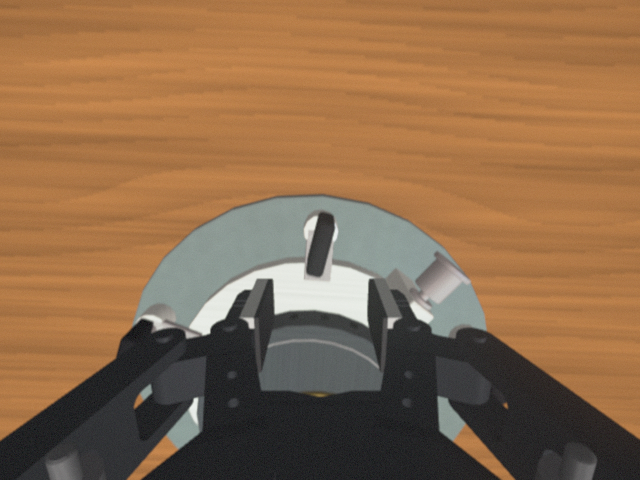

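The mid wing at (321,244) now points radially. Measuring its angle.

```bash
python3 meas.py w3 321,244
```

```text
321,244 [307 213  26  59 343] rect ((319.7353210449219, 243.058837890625), (15.037208557128906, 59.90629577636719), 14.03624439239502) c62 [ 0.45762159 -0.0377845 ] c70 [ 0.45516841 -0.037803  ] ang 168.60636940594512
   top [322.15294118 289.68235294] [ 0.47634971 -0.03665042  0.00065284]
   side [293.31543624 250.00671141] [ 0.45706925 -0.03914218  0.06610018]
```

Request:
{"method": "send_rows", "body": {"hand": [0.5, 0.5, 0.5, 0.5, 0.5, 0.5, 0.5, 0.5, 0.5, 0.5, 0.5, 0.5], "translation": [[-0.03, 0.02, 0], [-0.03, 0.02, 0], [-0.03, 0.02, 0], [-0.03, 0.02, 0], [-0.03, 0.02, 0], [0, 0, 0], [0, 0, 0], [0, 0, 0], [0, 0, 0], [0, 0, 0], [0, 0, 0], [0, 0, 0]], "spin": [0, 0, 0, 0, 0, 0.12, 0.12, 0.12, 0.12, 0.12, 0.12, 0.12]}}

```text
time: 7.97
tool_pos: [0.5692, -0.1861, 0.1314]
eef_rot: [[0.733, 0.68, -0.0], [0.68, -0.733, 0.002], [0.001, -0.002, -1.0]]
wrist_force: [0.7, -0.6, 0.2]
finger_gap: 0.496
```

Request:
{"method": "send_rows", "body": {"hand": [0.5, 0.5, 0.5, 0.5, 0.5, 0.5, 0.5, 0.5, 0.5, 0.5, 0.5, 0.5], "translation": [[0, 0, 0], [0, 0, 0], [0, 0, 0], [0, 0, 0], [0, 0, 0], [0, 0, 0], [0, 0, 0], [0, 0, 0], [0, 0, 0], [0, 0, 0], [0, 0, 0], [0, 0, 0]], "spin": [0.12, 0.12, 0.12, 0.12, 0.12, 0.12, 0.12, 0.12, 0.12, 0.12, 0.12, 0.12]}}

```text
time: 8.97
tool_pos: [0.5608, -0.181, 0.1078]
eef_rot: [[0.73, -0.683, -0.029], [-0.683, -0.73, 0.013], [-0.03, 0.01, -1.0]]
wrist_force: [-0.2, 0.4, 0.5]
finger_gap: 0.5
```

Request:
{"method": "send_rows", "body": {"hand": [0.5, 0.5, 0.5, 0.5, 0.5, 0.5, 0.5, 0.5, 0.5, 0.5, 0.5], "translation": [[0, 0, -0.008], [0, 0, -0.008], [0, 0, -0.006], [0, 0, -0.006], [0, 0, -0.004], [0, 0, -0.004], [0, 0, -0.004], [0, 0, -0.002], [0, 0, -0.002], [0, 0, -0.002], [0, 0, 0]], "spin": [0.12, 0.12, 0.12, 0.12, 0.12, 0.12, 0.12, 0.12, 0.12, 0.1, 0]}}

```text
time: 9.88
tool_pos: [0.5549, -0.177, 0.1344]
eef_rot: [[-0.401, -0.914, -0.055], [-0.916, 0.4, 0.023], [0.001, 0.06, -0.998]]
wrist_force: [1.2, -0.6, -0.1]
finger_gap: 0.498
```

```bash
python3 snap.py w4
```

```text
9.8833 [ 0.55487507 -0.17702295  0.13441974] [-2.500e+01  4.000e+00  1.009e+02 -1.000e-01  7.850e+01  8.870e+01] -113.64250127351778 0.49825294230853656
```

View pics/w4.png

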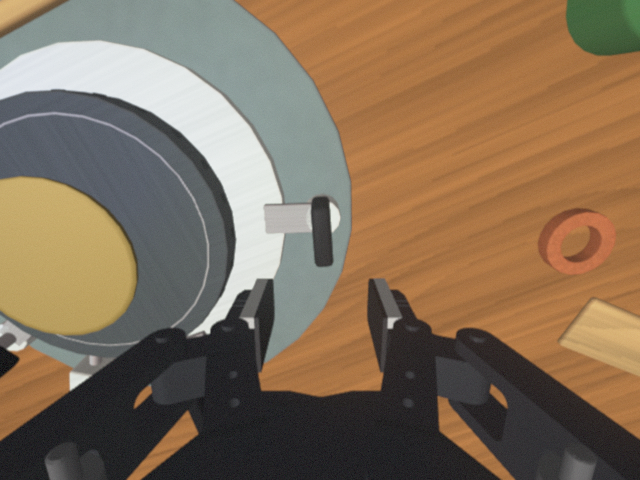

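The right wing is at (322,230), nearly parallel to the jaws. Bottle, ring and rib are well away.

```bash
python3 meas.py w4 322,230
cat > go.py <<'E'
# usage: go.py x y z yawdeg -> shift in tool axes now, spin needed
import sys,numpy as np
from bench import manip
o=manip.get_obs();x,y,z,a=map(float,sys.argv[1:]);R=o["eef_rot"]
yaw=np.degrees(np.arctan2(R[1,0],R[0,0]));d=(yaw-a+180)%360-180
print("pos",o["tool_pos"].round(4),"yaw",yaw,"tilt",R[:2,2].round(3),"shift",(R.T@(np.array([x,y,z])-o["tool_pos"])).round(4),"spin",np.radians(d).round(3),"tq",o["ft_torque"].round(2),"gap",round(o["finger_gap"],3))
E
python3 go.py .559 -.181 .1 -110.5
```

```text
322,230 [312 198  20  67 345] rect ((321.6712341308594, 231.0614013671875), (66.92774963378906, 16.177902221679688), 85.76361083984375) c62 [ 0.56411787 -0.18466823] c70 [ 0.56647144 -0.18559355] ang 159.93729283702004
   top [388.03076923 244.35384615] [ 0.56326497 -0.18219086  0.05605546]
   side [361.49056604 238.53773585] [ 0.56236905 -0.18144621  0.05718374]
pos [ 0.5545 -0.1769  0.1339] yaw -113.45025951599494 tilt [-0.056  0.024] shift [ 0.002  -0.0078  0.0335] spin -0.051 tq [ 0.01 -0.03 -0.01] gap 0.499
```

Request:
{"method": "send_rows", "body": {"hand": [0.5, 0.5, 0.5, 0.5], "translation": [[0.002, -0.011, 0.01], [0, 0, 0.02], [0, 0, 0], [0, 0, 0]], "spin": [-0.06, 0, 0, 0]}}

```text
time: 10.27
tool_pos: [0.5618, -0.182, 0.0998]
eef_rot: [[-0.329, -0.943, -0.058], [-0.944, 0.328, 0.025], [-0.004, 0.063, -0.998]]
wrist_force: [0.3, -0.2, 0.1]
finger_gap: 0.498
```

```bash
python3 go.py .561 -.1815 .043 -110
```

```text
pos [ 0.5618 -0.182   0.0998] yaw -109.20497315086753 tilt [-0.058  0.025] shift [ 0.     -0.0027  0.0568] spin 0.014 tq [-0.01 -0.02  0.03] gap 0.498
```

Request:
{"method": "send_rows", "body": {"hand": [0.5, 0.5, 0.5, 0.5, 0.5], "translation": [[0, -0.003, 0.02], [0, 0, 0.02], [0, 0, 0.016], [0, 0, 0], [0, 0, 0]], "spin": [0.014, 0, 0, 0, 0]}}

```text
time: 10.68
tool_pos: [0.5628, -0.182, 0.045]
eef_rot: [[-0.337, -0.94, -0.055], [-0.942, 0.336, 0.023], [-0.003, 0.06, -0.998]]
wrist_force: [-0.1, -0.2, -0.3]
finger_gap: 0.498
```

```bash
python3 go.py .561 -.1815 .043 -110
```

```text
pos [ 0.5628 -0.182   0.045 ] yaw -109.66917549836212 tilt [-0.055  0.023] shift [0.0001 0.0018 0.0021] spin 0.006 tq [ 0.01 -0.02 -0.05] gap 0.498
```

Request:
{"method": "send_rows", "body": {"hand": [0, 0, 0, 0, 0, 0, 0], "translation": [[0, 0, 0], [0, 0, 0], [0, 0, 0], [0, 0, 0], [0, 0, 0], [0, 0, 0], [0, 0, 0]], "spin": [0, 0, 0, 0, 0, 0, 0]}}

```text
time: 11.27
tool_pos: [0.5641, -0.1819, 0.0478]
eef_rot: [[-0.335, -0.941, -0.052], [-0.942, 0.334, 0.022], [-0.003, 0.056, -0.998]]
wrist_force: [0.3, 0.2, -3.7]
finger_gap: 0.133
```

Request:
{"method": "send_rows", "body": {"hand": [0, 0, 0, 0, 0, 0, 0, 0, 0, 0], "translation": [[0, 0, 0], [0, 0, 0], [0, 0, 0], [0, 0, 0], [0, 0, 0], [0, 0, 0], [0, 0, 0], [0, 0, 0], [0, 0, 0], [0, 0, 0]], "spin": [-0.1, -0.1, -0.1, -0.1, -0.1, -0.1, -0.1, -0.1, -0.1, -0.1]}}

```text
time: 12.1
tool_pos: [0.5636, -0.1779, 0.0478]
eef_rot: [[0.651, -0.757, -0.055], [-0.757, -0.653, 0.021], [-0.052, 0.028, -0.998]]
wrist_force: [-2.4, 4.8, -2.5]
finger_gap: 0.132
```

```bash
python3 go.py .561 -.1815 .043 -32
```

```text
pos [ 0.5636 -0.1779  0.0478] yaw -49.33253952093927 tilt [-0.055  0.021] shift [0.0013 0.0042 0.0049] spin -0.303 tq [-0.93 -0.2  -0.13] gap 0.132
```

Request:
{"method": "send_rows", "body": {"hand": [0, 0, 0, 0, 0], "translation": [[0.001, 0.002, 0], [0, 0.001, 0], [0, 0, 0], [0, 0, 0], [0, 0, 0]], "spin": [-0.09, -0.09, -0.09, -0.08, -0.07]}}

```text
time: 12.52
tool_pos: [0.5624, -0.1767, 0.048]
eef_rot: [[0.91, -0.41, -0.053], [-0.41, -0.912, 0.025], [-0.058, -0.001, -0.998]]
wrist_force: [-1.6, 2.3, -3.1]
finger_gap: 0.132
```

```bash
python3 go.py .561 -.1815 .043 -32
```

```text
pos [ 0.5624 -0.1767  0.048 ] yaw -24.220031496314125 tilt [-0.053  0.025] shift [0.001  0.005  0.0049] spin 0.136 tq [-1.18 -0.25 -2.97] gap 0.132
```

Twist is up to 3 N·m, so the right knob is at its stop. I'll release, rise, and look from above on the way to the left knob.

Request:
{"method": "send_rows", "body": {"hand": [0.5, 0.5, 0.5, 0.5, 0.5, 0.5, 0.5, 0.5, 0.5], "translation": [[0, 0, 0], [0, 0, 0], [0, 0, 0], [0, 0, -0.04], [0, 0, -0.04], [0, 0, -0.04], [0, 0, -0.03], [0, 0, 0], [0, 0, 0]], "spin": [0, 0, 0, 0, 0, 0, 0, 0, 0]}}

```text
time: 13.27
tool_pos: [0.5707, -0.1817, 0.2076]
eef_rot: [[0.91, -0.411, -0.053], [-0.411, -0.912, 0.023], [-0.058, 0.001, -0.998]]
wrist_force: [-0.4, -0.3, -1.4]
finger_gap: 0.499
```

```bash
python3 snap.py w5; python3 go.py .565 .098 .19 -67
python3 - <<'E'
import pickle
from h import *
o,c=pickle.load(open("w5.pkl","rb"));Pw=wristP(o,c);X=Pw@np.array([.561,-.182,.07,1]);X=X[:2]/X[2];print(X.astype(int))
import subprocess;print(subprocess.run(["python3","meas.py","w5",f"{int(X[0])},{int(X[1])}"],capture_output=True,text=True).stdout)
E
```

```text
13.2667 [ 0.57065939 -0.18165711  0.20764371] [-24.7   2.6  95.2  -0.1  85.5  -0.5] -24.279461639957084 0.4992561964001079
pos [ 0.5712 -0.1819  0.2083] yaw -24.273956349886838 tilt [-0.051  0.022] shift [-0.1195 -0.2526  0.0249] spin 0.746 tq [-0.03  0.04  0.04] gap 0.499
[321 225]
321,225 [311 219  15  30 128] rect ((317.8243408203125, 233.05404663085938), (11.507928848266602, 29.756216049194336), 9.462322235107422) c62 [ 0.55396008 -0.19150216] c70 [ 0.55540363 -0.18953322] ang 56.19347980194956
   top [387.89705882 244.77941176] [ 0.55667178 -0.18003035  0.08252351]
   side [361.49056604 238.53773585] [ 0.55282581 -0.18452245  0.06554161]
```

The right wing is now at about 236°, which fits the stop. On to the left knob.

Request:
{"method": "send_rows", "body": {"hand": [0.5, 0.5, 0.5, 0.5, 0.5, 0.5, 0.5, 0.5, 0.5], "translation": [[-0.015, -0.031, 0], [-0.015, -0.031, 0], [-0.015, -0.031, 0], [-0.015, -0.031, 0], [-0.015, -0.031, 0], [-0.015, -0.031, 0], [-0.015, -0.031, 0], [-0.015, -0.031, 0], [0, 0, 0]], "spin": [0, 0, 0, 0, 0, 0, 0, 0, 0]}}

```text
time: 14.07
tool_pos: [0.5584, 0.1021, 0.2016]
eef_rot: [[0.905, -0.419, -0.07], [-0.419, -0.908, 0.023], [-0.073, 0.008, -0.997]]
wrist_force: [0.2, -0.0, 0.2]
finger_gap: 0.502
```

Request:
{"method": "send_rows", "body": {"hand": [0.5, 0.5, 0.5, 0.5, 0.5, 0.5, 0.5, 0.5], "translation": [[0, 0, 0.005], [0, 0, 0.005], [0, 0, 0.005], [0, 0, 0.005], [0, 0, 0.005], [0, 0, 0.005], [0, 0, 0.005], [0, 0, 0]], "spin": [0.12, 0.12, 0.12, 0.12, 0.12, 0.1, 0, 0]}}

```text
time: 14.73
tool_pos: [0.5486, 0.1026, 0.1519]
eef_rot: [[0.398, -0.913, -0.091], [-0.916, -0.401, 0.019], [-0.054, 0.076, -0.996]]
wrist_force: [-0.9, 0.6, -0.4]
finger_gap: 0.502
```

```bash
python3 snap.py w6; python3 go.py .565 .098 .1 -67
python3 - <<'E'
import pickle
from h import *
o,c=pickle.load(open("w6.pkl","rb"));Pw=wristP(o,c);X=Pw@np.array([.565,.098,.07,1]);X=X[:2]/X[2];print(X.astype(int))
import subprocess;print(subprocess.run(["python3","meas.py","w6",f"{int(X[0])},{int(X[1])}"],capture_output=True,text=True).stdout)
E
```

```text
14.7333 [0.54861706 0.10255468 0.15192576] [  2.3   0.8 102.5   1.3  81.8  68.4] -66.49740281541177 0.5019513145049674
pos [0.5487 0.1025 0.1523] yaw -66.50541104802333 tilt [-0.091  0.019] shift [ 0.0134 -0.017   0.0505] spin 0.009 tq [-0.02 -0.04  0.05] gap 0.499
[343 213]
343,213 [335 173  17  64 300] rect ((343.0, 204.5), (16.0, 63.0), 0.0) c62 [0.57453378 0.10200007] c70 [0.57630772 0.10291871] ang 24.328876423871925
   top [257.39215686 243.03921569] [0.5727662  0.10246018 0.05645181]
   side [255.97674419 215.62790698] [0.57307483 0.10247666 0.0574172 ]
```

Request:
{"method": "send_rows", "body": {"hand": [0.5, 0.5, 0.5, 0.5], "translation": [[0.005, -0.011, 0.02], [0.006, -0.011, 0.02], [0, 0, 0.008], [0, 0, 0]], "spin": [0, 0, 0, 0]}}

```text
time: 15.12
tool_pos: [0.5705, 0.1014, 0.1019]
eef_rot: [[0.405, -0.91, -0.088], [-0.913, -0.408, 0.019], [-0.053, 0.073, -0.996]]
wrist_force: [-0.3, 1.1, -0.1]
finger_gap: 0.498
```

```bash
python3 snap.py w7; python3 go.py .567 .1015 .045 -66
python3 - <<'E'
import pickle
from h import *
o,c=pickle.load(open("w7.pkl","rb"));Pw=wristP(o,c);X=Pw@np.array([.568,.1015,.07,1]);X=X[:2]/X[2];print(X.astype(int))
import subprocess;print(subprocess.run(["python3","meas.py","w7",f"{int(X[0])},{int(X[1])}"],capture_output=True,text=True).stdout)
E
```

```text
15.1167 [0.57045887 0.10135617 0.10190781] [  2.1   6.6 101.6   1.3  76.8  67.7] -66.09829952263334 0.4977877551183723
pos [0.5707 0.1013 0.1026] yaw -66.10612459022428 tilt [-0.087  0.019] shift [ 0.0014 -0.0008  0.0577] spin -0.002 tq [ 0.02 -0.08 -0.02] gap 0.497
[322 266]
322,266 [ 313  221   22   81 1288] rect ((323.39251708984375, 261.078857421875), (20.024288177490234, 80.38858032226562), 2.385944128036499) c62 [0.56745166 0.10083351] c70 [0.57101731 0.10203191] ang 21.276090193043807
   top [257.69642857 243.875     ] [0.56846167 0.10126036 0.06433648]
   side [255.97674419 215.62790698] [0.56740863 0.1004821  0.06161534]
```

View pics/w7.png

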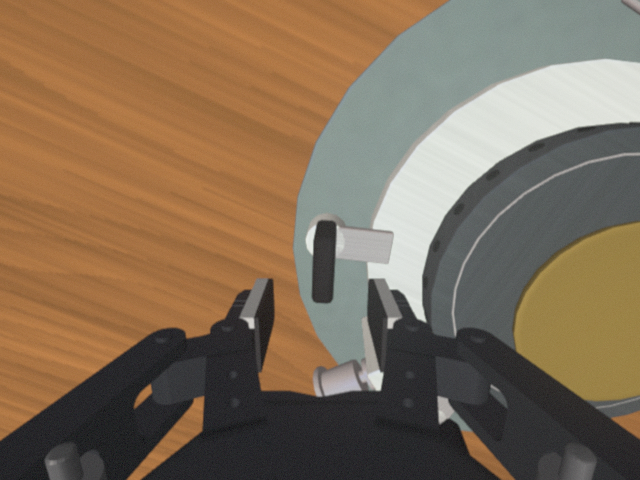

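The left wing at (324,262) is between the jaws and parallel, measured at (0.568,0.101). Descending and gripping.

Request:
{"method": "send_rows", "body": {"hand": [0.5, 0.5, 0.5, 0.5, 0.5], "translation": [[0.001, -0.001, 0.02], [0, 0, 0.02], [0, 0, 0.016], [0, 0, 0], [0, 0, 0]], "spin": [0, 0, 0, 0, 0]}}

```text
time: 15.58
tool_pos: [0.5704, 0.102, 0.0526]
eef_rot: [[0.408, -0.91, -0.077], [-0.911, -0.411, 0.019], [-0.049, 0.063, -0.997]]
wrist_force: [0.8, 0.3, 0.1]
finger_gap: 0.502
```

Request:
{"method": "send_rows", "body": {"hand": [0, 0, 0, 0, 0, 0, 0], "translation": [[0, 0, 0], [0, 0, 0], [0, 0, 0], [0, 0, 0], [0, 0, 0], [0, 0, 0], [0, 0, 0]], "spin": [0, 0, 0, 0, 0, 0, 0]}}

```text
time: 16.17
tool_pos: [0.5719, 0.1023, 0.0563]
eef_rot: [[0.411, -0.909, -0.071], [-0.91, -0.413, 0.018], [-0.045, 0.057, -0.997]]
wrist_force: [-1.2, 1.7, -3.6]
finger_gap: 0.13
```

```bash
python3 go.py .567 .1013 .045 12
```

```text
pos [0.5719 0.1023 0.0563] yaw -65.70155826914572 tilt [-0.071  0.018] shift [-0.0006  0.0042  0.0116] spin -1.356 tq [-0.41 -0.42  0.02] gap 0.13
```

A little high, so I'll reopen, lower by 12 mm and grip again.

Request:
{"method": "send_rows", "body": {"hand": [0.5, 0.5, 0.5, 0.5, 0.5, 0, 0, 0, 0, 0, 0], "translation": [[0, 0, 0], [0, 0, 0], [0, 0, 0], [0, 0.003, 0.01], [0, 0, 0.005], [0, 0, 0], [0, 0, 0], [0, 0, 0], [0, 0, 0], [0, 0, 0], [0, 0, 0]], "spin": [0, 0, 0, 0, 0, 0, 0, 0, 0, 0, 0]}}

```text
time: 17.08
tool_pos: [0.5697, 0.1017, 0.0435]
eef_rot: [[0.411, -0.909, -0.068], [-0.911, -0.413, 0.018], [-0.045, 0.054, -0.998]]
wrist_force: [-0.9, 1.8, -0.3]
finger_gap: 0.135
```

```bash
python3 go.py .567 .1013 .045 12
```

```text
pos [0.5697 0.1017 0.0435] yaw -65.70235728971505 tilt [-0.068  0.018] shift [-0.0008  0.0027 -0.0014] spin -1.356 tq [-0.59 -0.26 -0.07] gap 0.135
```

Request:
{"method": "send_rows", "body": {"hand": [0, 0, 0, 0, 0, 0, 0, 0, 0, 0], "translation": [[0, 0, 0], [0, 0, 0], [0, 0, 0], [0, 0, 0], [0, 0, 0], [0, 0, 0], [0, 0, 0], [0, 0, 0], [0, 0, 0], [0, 0, 0]], "spin": [-0.1, -0.1, -0.1, -0.1, -0.1, -0.1, -0.1, -0.1, -0.1, -0.1]}}

```text
time: 17.92
tool_pos: [0.5691, 0.1023, 0.0435]
eef_rot: [[0.994, -0.093, -0.065], [-0.092, -0.996, 0.011], [-0.066, -0.005, -0.998]]
wrist_force: [-5.2, 0.1, 1.8]
finger_gap: 0.135
```

```bash
python3 go.py .5695 .1015 .0435 12
```

```text
pos [0.5691 0.1023 0.0435] yaw -5.3183534141644735 tilt [-0.065  0.011] shift [ 0.0004  0.0007 -0.    ] spin -0.302 tq [-0.76 -0.58 -0.09] gap 0.135
```

Request:
{"method": "send_rows", "body": {"hand": [0, 0, 0, 0, 0], "translation": [[0, 0, 0], [0, 0, 0], [0, 0, 0], [0, 0, 0], [0, 0, 0]], "spin": [-0.09, -0.09, -0.09, -0.08, -0.07]}}

```text
time: 18.33
tool_pos: [0.569, 0.1022, 0.0438]
eef_rot: [[0.944, 0.325, -0.063], [0.327, -0.945, 0.013], [-0.055, -0.033, -0.998]]
wrist_force: [-5.5, 1.1, 2.0]
finger_gap: 0.136
```

```bash
python3 go.py .5695 .1015 .0435 12
```

```text
pos [0.569  0.1022 0.0438] yaw 19.08815683034566 tilt [-0.063  0.013] shift [0.0003 0.0008 0.0002] spin 0.124 tq [-1.03 -0.63 -4.47] gap 0.136
```

All three turned to their stops (4.5 N·m twist here). Release, rise, and go above the plunger.

Request:
{"method": "send_rows", "body": {"hand": [0.5, 0.5, 0.5, 0.5, 0.5, 0.5, 0.5, 0.5, 0.5, 0.5], "translation": [[0, 0, 0], [0, 0, 0], [0, 0, 0], [0, 0, -0.04], [0, 0, -0.04], [0, 0, -0.04], [-0.033, 0.007, 0], [-0.033, 0.007, 0], [-0.033, 0.007, 0], [0, 0, 0]], "spin": [0, 0, 0, 0, 0, 0, 0, 0, 0, 0]}}

```text
time: 19.17
tool_pos: [0.4884, 0.0457, 0.1746]
eef_rot: [[0.943, 0.327, -0.064], [0.328, -0.944, 0.01], [-0.057, -0.031, -0.998]]
wrist_force: [-0.4, 0.6, -1.0]
finger_gap: 0.499
```

Request:
{"method": "send_rows", "body": {"hand": [0.5, 0.5, 0.5, 0.5, 0.5, 0.5, 0.5], "translation": [[0, 0, 0], [0, 0, 0], [0, 0, 0], [0, 0, 0], [0, 0, 0], [0, 0, 0], [0, 0, 0]], "spin": [-0.11, -0.11, -0.11, -0.11, -0.11, -0.06, 0]}}

```text
time: 19.75
tool_pos: [0.4895, 0.0443, 0.1777]
eef_rot: [[0.563, 0.825, -0.056], [0.826, -0.563, 0.009], [-0.024, -0.051, -0.998]]
wrist_force: [-0.0, -0.4, -0.8]
finger_gap: 0.499
```

```bash
python3 snap.py w8; python3 go.py .488 .0515 .1 54
```

```text
19.75 [0.48954253 0.04434802 0.17774189] [ -3.7 -11.2 111.1   0.3  83.3 -59.4] 55.752822341931044 0.49854085054505665
pos [0.4896 0.0443 0.1778] yaw 55.62940151112261 tilt [-0.056  0.009] shift [ 0.0069 -0.0014  0.0778] spin 0.028 tq [-0.01 -0.02 -0.01] gap 0.499
```

View pics/w8.png

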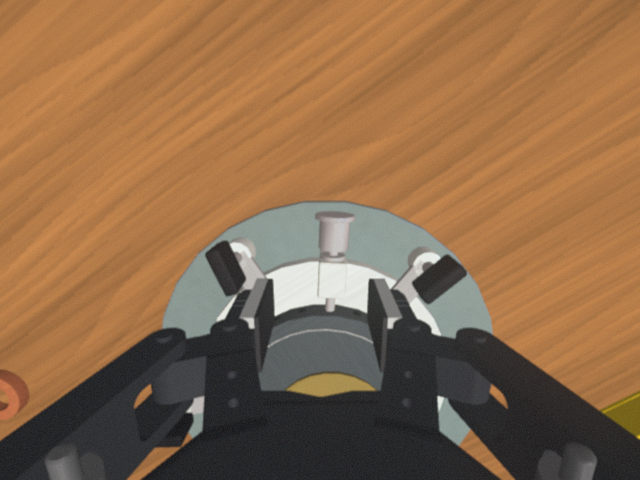

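Barrel spans rows 222–252 around column 334, flange at (334,216), guide block beginning near row 258. Both visible wings have turned: mid (223,268), left (441,278).

```bash
python3 - <<'E'
import pickle
from h import *
L=lambda n:(lambda o,c:wristP(o,c))(*pickle.load(open(n+".pkl","rb")))
A,B,C=L("w1"),L("w2"),L("w8")
t=dict(np.load("top0.npz"));
print("bar w1w8",tri(A,(404,116),C,(334,236)),"w2w8",tri(B,(406,111),C,(334,236)))
print("inner end",tri(B,(424,131),C,(332,252)),tri(A,(408,130),C,(332,252)))
print("flange",tri(B,(389,90),C,(335,217)),tri(A,(398,97),C,(335,217)))
for p in [(334,217),(334,222),(334,236),(333,252)]:print(p,ray(C,p,.06),ray(C,p,.072))
E
python3 meas.py w8 223,268 441,278|grep ang
```

```text
bar w1w8 [0.49182579 0.05065886 0.06092209] w2w8 [0.49100722 0.05117029 0.06418493]
inner end [0.5007556  0.0431013  0.06787913] [0.50070684 0.04239869 0.06400965]
flange [0.48005886 0.05989564 0.06119803] [0.47887895 0.0601778  0.06497665]
(334, 217) [0.47974764 0.05914224] [0.4778318  0.06021268]
(334, 222) [0.48307895 0.05691548] [0.48101098 0.05808762]
(334, 236) [0.49252912 0.05059868] [0.4900296  0.05205928]
(333, 252) [0.50310686 0.04255937] [0.5001243  0.04438709]
223,268 [ 206  242   39   53 1117] rect ((226.10003662109375, 268.2000427246094), (51.42955780029297, 25.043960571289062), 63.43495178222656) c62 [ 0.46511137 -0.03715688] c70 [ 0.46427335 -0.03348355] ang 167.8763724765404
441,278 [413 256  47  47 940] rect ((437.5176696777344, 277.7705993652344), (26.57398223876953, 49.24321746826172), 49.398704528808594) c62 [0.56609203 0.09935396] c70 [0.56215618 0.09883947] ang 100.16434996813447
```

Grip centre is (0.491,0.050,0.062), axis about 144°. Mid and left wings measure 1.38–1.4 rad. I'll recheck the right wing while moving to hover.

Request:
{"method": "send_rows", "body": {"hand": [0.6, 0.6, 0.6, 0.6, 0.6], "translation": [[0.005, 0.001, 0.01], [0.002, 0, 0.025], [0, 0, 0.025], [0, 0, 0.015], [0, 0, 0]], "spin": [0.028, 0, 0, 0, 0]}}

```text
time: 20.22
tool_pos: [0.494, 0.0504, 0.1034]
eef_rot: [[0.596, 0.802, -0.048], [0.803, -0.596, 0.008], [-0.022, -0.043, -0.999]]
wrist_force: [-0.6, 0.7, 0.4]
finger_gap: 0.6
```

```bash
python3 go.py .4914 .049 .04 54; python3 snap.py w9; sed -i 's/<60/<int(__import__("os").environ.get("TH","60"))/' meas.py
for t in 75 90 105; do TH=$t python3 meas.py w5 317,233|grep ang; done
```

```text
pos [0.494  0.0504 0.1034] yaw 53.41599368348601 tilt [-0.048  0.008] shift [-0.0013  0.0015  0.0634] spin -0.01 tq [-0.03  0.   -0.  ] gap 0.6
20.2167 [0.49403949 0.05042873 0.10338028] [ -2.9  -6.2 114.2   0.3  74.8 -56.4] 53.41599368348601 0.5998782398697593
317,233 [311 200  18  49 590] rect ((319.0299987792969, 223.78997802734375), (12.445079803466797, 49.073211669921875), 8.130102157592773) c62 [ 0.55879942 -0.18137294] c70 [ 0.56010809 -0.17968634] ang 57.44368317074978
317,233 [310 199  19  51 633] rect ((319.2286376953125, 223.80929565429688), (13.54842758178711, 50.18852233886719), 8.530765533447266) c62 [ 0.55875726 -0.18138207] c70 [ 0.5600671  -0.17969522] ang 57.03908372424102
317,233 [310 199  19  51 667] rect ((319.0899963378906, 223.86997985839844), (14.000715255737305, 50.628849029541016), 8.130102157592773) c62 [ 0.55870636 -0.18151867] c70 [ 0.56001762 -0.17982802] ang 57.40974179440812
```

View pics/w9.png

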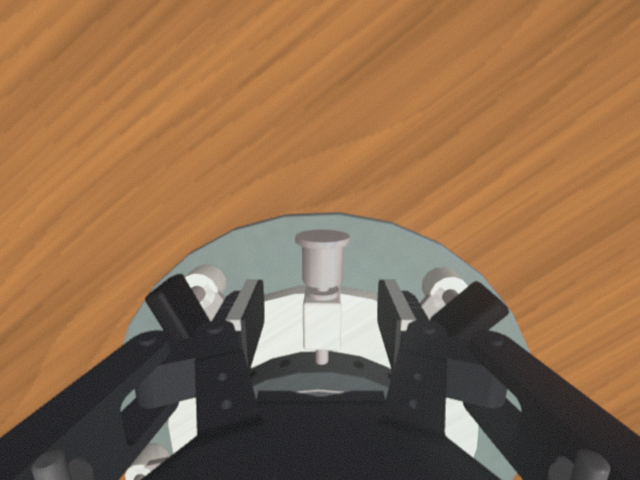

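View pics/w5.png

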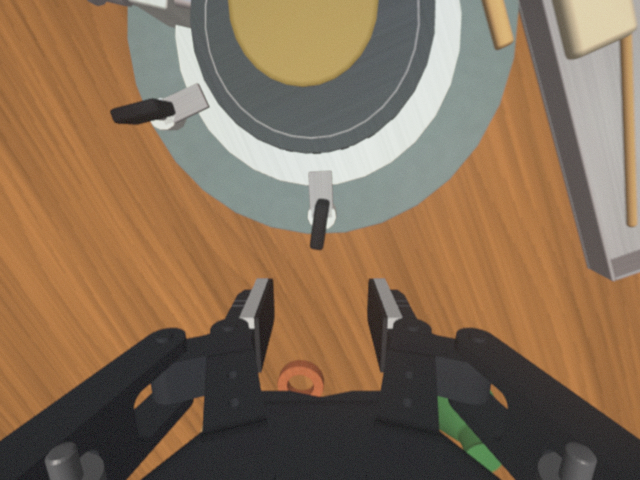

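The barrel is centred between the jaws (column 322), and the right wing (320,224) is radial at 237°, about 1.37 rad. Descending onto the grip.

Request:
{"method": "send_rows", "body": {"hand": [0.6, 0.6, 0.6, 0.6, 0.6], "translation": [[-0.001, 0.001, 0.02], [0, 0, 0.02], [0, 0, 0.018], [0, 0, 0.004], [0, 0, 0]], "spin": [-0.01, 0, 0, 0, 0]}}

```text
time: 20.68
tool_pos: [0.4987, 0.0491, 0.0487]
eef_rot: [[0.591, 0.806, -0.034], [0.807, -0.591, 0.007], [-0.014, -0.031, -0.999]]
wrist_force: [0.6, -0.5, 0.7]
finger_gap: 0.6
```

```bash
python3 go.py .4914 .049 .04 54
```

```text
pos [0.4987 0.0491 0.0487] yaw 53.76996393095077 tilt [-0.034  0.007] shift [-0.0043 -0.0055  0.009 ] spin -0.004 tq [ 0.03 -0.05 -0.01] gap 0.6
```

Request:
{"method": "send_rows", "body": {"hand": [0.6, 0.6, 0.6], "translation": [[-0.004, -0.005, 0.008], [-0.001, -0.001, 0.003], [0, 0, 0]], "spin": [0, 0, 0]}}

```text
time: 20.93
tool_pos: [0.4929, 0.0486, 0.0412]
eef_rot: [[0.592, 0.806, -0.028], [0.806, -0.592, 0.007], [-0.011, -0.026, -1.0]]
wrist_force: [-0.2, 0.1, -0.4]
finger_gap: 0.604
```

```bash
python3 go.py .492 .049 .04 54
```

```text
pos [0.4929 0.0486 0.0412] yaw 53.72057277476438 tilt [-0.028  0.007] shift [-0.0001 -0.0009  0.0012] spin -0.005 tq [-0.   -0.06  0.01] gap 0.604
```

Request:
{"method": "send_rows", "body": {"hand": [0, 0, 0, 0, 0, 0, 0], "translation": [[0, 0, 0], [0, -0.001, 0], [0, 0, 0], [0, 0, 0], [0, 0, 0], [0, 0, 0], [0, 0, 0]], "spin": [0, 0, 0, 0, 0, 0, 0], "squeeze": 80}}

```text
time: 21.52
tool_pos: [0.4939, 0.0504, 0.0434]
eef_rot: [[0.593, 0.805, -0.021], [0.805, -0.593, 0.009], [-0.005, -0.022, -1.0]]
wrist_force: [1.4, 1.0, -2.4]
finger_gap: 0.255
```

```bash
python3 go.py .492 .049 .04 54
```

```text
pos [0.4939 0.0504 0.0434] yaw 53.650677760017196 tilt [-0.021  0.009] shift [-0.0022 -0.0006  0.0034] spin -0.006 tq [ 0.01 -0.11 -0.05] gap 0.255
```

Gripped on the barrel (gap matches about 24 mm, not the 32 mm flange). Pulling along tool −y.

Request:
{"method": "send_rows", "body": {"hand": [0, 0, 0, 0], "translation": [[0, -0.005, 0], [0, -0.005, 0], [0, -0.004, 0], [0, -0.003, 0]], "spin": [0, 0, 0, 0]}}

```text
time: 21.85
tool_pos: [0.4864, 0.0561, 0.0435]
eef_rot: [[0.593, 0.805, -0.002], [0.805, -0.593, -0.002], [-0.002, -0.001, -1.0]]
wrist_force: [9.6, -4.6, -9.1]
finger_gap: 0.251
```

```bash
python3 - <<'E'
from bench import manip;import numpy as np
o=manip.get_obs();u=np.array([-.809,.588]);print(u@(o["tool_pos"][:2]-[.4939,.0504]),u@o["wrist_force"][:2],o["wrist_force"],o["finger_gap"])
E
```

```text
0.009370524537250671 -10.421172673688835 [ 9.57010857 -4.55604564 -9.08256152] 0.25092962491246223
```

Drawn 9.4 mm with 10.4 N of spring force, as expected. Pulling on to the stop.

Request:
{"method": "send_rows", "body": {"hand": [0, 0, 0, 0, 0], "translation": [[0, -0.005, 0], [0, -0.005, 0], [0, -0.005, 0], [0, -0.005, 0], [0, -0.004, 0]], "spin": [0, 0, 0, 0, 0]}}

```text
time: 22.27
tool_pos: [0.4821, 0.0595, 0.0436]
eef_rot: [[0.591, 0.805, 0.044], [0.806, -0.591, -0.027], [0.004, 0.051, -0.999]]
wrist_force: [16.3, -7.9, -17.4]
finger_gap: 0.254
```

```bash
cat > pl.py <<'E'
from bench import manip;import numpy as np
o=manip.get_obs();u=np.array([-.809,.588]);print(u@(o["tool_pos"][:2]-[.4939,.0504]),u@o["wrist_force"][:2],o["wrist_force"],o["ft_torque"],o["finger_gap"],o["eef_rot"][:,2])
E
python3 pl.py
```

```text
0.014916582838293583 -17.83198205500238 [ 16.31421439  -7.88058268 -17.37423616] [-1.15305881 -1.65316946 -0.02121927] 0.2542781980962113 [ 0.04353261 -0.0265203  -0.99869995]
```

Request:
{"method": "send_rows", "body": {"hand": [0, 0, 0], "translation": [[0, -0.003, 0.001], [0, -0.004, 0.001], [0, -0.004, 0.001]], "spin": [0, 0, 0]}}

```text
time: 22.52
tool_pos: [0.4825, 0.0594, 0.0436]
eef_rot: [[0.592, 0.803, 0.067], [0.806, -0.591, -0.04], [0.008, 0.078, -0.997]]
wrist_force: [12.6, -11.2, -8.5]
finger_gap: 0.253
```

```bash
python3 pl.py; python3 - <<'E'
from bench import optics
import cv2,numpy as np,pickle
from bench import manip
for i in range(5):optics.camera("side")
import subprocess
a=dict(np.load("top0.npz"));c=optics.camera("top");s=optics.camera("side")
d=cv2.absdiff(a["frame"],c["frame"]).max(2)
for n,(x,y) in dict(dish=(320,218),trim=(330,168),bottle=(493,223),clock=(122,228),bowl=(120,335),rib=(486,354),ring=(470,299)).items():print(n,(d[y-25:y+26,x-25:x+26]>40).sum())
cv2.imwrite("pics/final.png",np.vstack([cv2.resize(c["frame"][150:310,230:410],None,fx=3,fy=3)]))
E
python3 pl.py; python3 snap.py wf
```

```text
0.014516995262833529 -16.80627282237965 [ 12.62630001 -11.21019748  -8.53530088] [-1.2025394  -1.5251653  -0.22704652] 0.25265422048895647 [ 0.06713176 -0.03976629 -0.99695134]
dish 0
trim 0
bottle 0
clock 0
bowl 0
rib 0
ring 0
0.014544074382075424 -15.164473441108901 [ 11.30544376 -10.23532218  -7.66147954] [-1.01835617 -1.37438766 -0.2199992 ] 0.2523390158619945 [ 0.06669409 -0.03940338 -0.99699512]
22.8667 [0.48245677 0.05939065 0.04353487] [ -0.5  -7.1 121.5  -2.5  61.8 -53. ] 53.6674821085926 0.2523390158619945
```

View pics/wf.png

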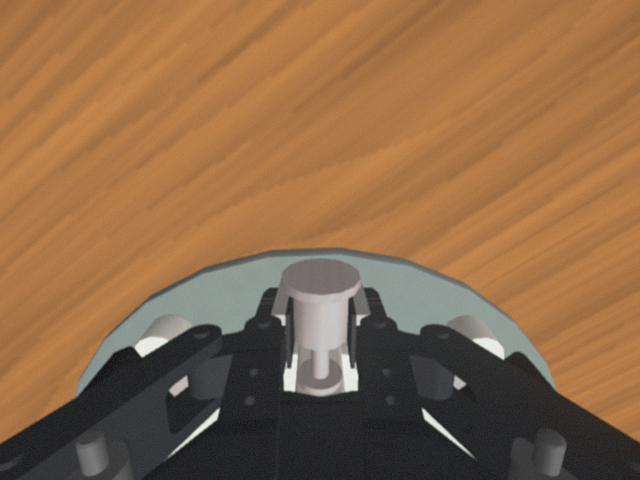

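The picture shows the barrel between the pads, the flange at (320,278) and the bare rod exposed behind it. Checking the flange travel before handing in.

```bash
python3 - <<'E'
import pickle
from h import *
o,c=pickle.load(open("wf.pkl","rb"));C=wristP(o,c);u=np.array([-.809,.588])
for z in(.058,.062,.066):
  f=ray(C,(320,278),z);print(z,f,u@(f-[.4793,.0600]))
E
python3 pl.py
```

```text
0.058 [0.46706046 0.06890863] 0.015140063757208846
0.062 [0.46533591 0.07014725] 0.017263530430863205
0.066 [0.46361137 0.07138587] 0.01938699710451749
0.014545658978250206 -14.977527686046557 [ 10.70762527 -10.73989599  -7.45630276] [-1.06398228 -1.34655256 -0.18296987] 0.25269483424180517 [ 0.06668646 -0.03938732 -0.99699627]
```

Flange travel is about 16–17 mm and the pull holds steady at 15 N, above the 12.6 N spring force, so the plunger is on its stop. Handing in.

```bash
python3 -c "
from bench import ticket
print(ticket.close_job())"; python3 pl.py
```

```text
the job is handed in; nothing more can be done
None
the job is handed in; nothing more can be done
```

I unscrewed the three clamp knobs one after another to their end stops (middle, right, left). I then gripped the index plunger by its barrel, pulled it straight back to its stop, and handed the job in at about 23 s while still holding it.

**Knobs:** the twist rose sharply at the end of each turn (7.2, 3.0 and 4.5 N·m). The wing angles seen by the wrist camera give about 1.38 (middle), 1.37 (right) and 1.41 rad (left).

**Plunger:** the flange had moved about 16–17 mm. The tool tip alone read 14.5 mm; tool tilt of about 4–5° that built up during the pull explains the gap. The pull held steady at about 15 N, above the 12.6 N spring force, with the fingers closed on the barrel.

**Loose things:** the top camera showed no change around the dish or any other loose item.

**Went wrong on the way:** the first grips on the middle and left knobs were about 12 mm too high and I re-gripped both lower. One measurement of the right wing lost part of it in the colour mask. I repeated it with a wider threshold and it agreed.

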